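# Fit the last leg of the footstool

### The job

The footstool stands upside down on the bench with three legs fitted and one leg socket still empty. Take the leg that matches the fitted ones (the longer of the two standing in the dark boring block) and plug it into the empty socket, fully home on its shoulder and upright, then let go. Leave the short leg in its block and do not shove the stool about.

Things in the scene. Friction and masses are not known exactly. Their poses are not given: they have to be found in the camera images.
- leg: Turned pale wooden leg to fit, 120 mm long, 0.1 kg, standing tenon down in a hole of the boring block, collar on the block's top, foot 135 mm above the bench. Origin: tip of the tenon; z runs up to the foot. z 0-30: tenon tapered from 16 mm diameter (tip) to 26; 30-39: collar, diameter 46; 39-52: cove; 52-120: round shaft, diameter 30 (grip it near z = 95).
- short_leg: The wrong leg: same tenon and collar, but only 85 mm long. Origin at the tip of its tenon. It stands in the other hole of the boring block, 90 mm from the right leg, and stays there.
- leg_block: Dark wooden boring block that holds the two loose legs, 80 x 180 x 45 mm, immovable. Origin: centre of its underside. Two vertical 32 mm holes at y = -45 and +45 mm along its long y axis; which leg stands in which varies.
- stool: Upside-down footstool: board 210 x 160 x 40 mm (x, y, z), 2.2 kg, loose on the bench, turned any way. Origin: centre of its lower face, on the bench; z up. Three fitted legs like the loose one at (x, y) = (-73, 50), (73, -50), (-73, -50) mm reach 130 mm above the bench; empty socket at (73, 50).
- stool_socket (a point): Centre of the mouth of the empty socket, in the board's upper face, 40 mm above the bench; axes as the stool's. Vertical round blind hole, 32 mm diameter, 34 mm deep: the 30 mm tenon goes in until the collar rests on the board (the leg's origin is then 30 mm below this point).
Things that resemble listed ones, but are neither listed nor needed, are in the scene too. Leave any pink or yellow look-alike of the leg alone.

How it is judged:
At the end, for the whole second after the job is handed in: The long leg stands at rest in the stool's empty socket: its tenon tip within 8 mm sideways of the socket's centre and at least 26 mm below the mouth, the leg within 7 degrees of square to the board; the stool lies flat (within 3 degrees); the short leg still stands in its hole in the boring block (horizontal distance between leg and stool_socket below 0.008 m and z of leg in the frame of stool_socket below -0.026 m and angle between the z axis of leg and the z axis of stool, either way round below 0.12 rad and angle between stool's own z axis and vertical below 0.06 rad and linear speed of leg below 0.02 m/s and horizontal distance between short_leg and leg_block below 0.055 m and height (world z) of short_leg below 0.02 m); the robot touches nothing.
It fails at once if the stool is shoved more than 40 mm from where it was (distance of stool from where it was at the start of the episode above 0.04 m).
It fails at once if the short leg is pulled out of the boring block (height (world z) of short_leg above 0.045 m).
It also fails if it takes over 32 s, if anything falls off the work surface, if the arm or the gripper's body presses on something with over 40 N, if the wrist force passes 120 N, or if a joint passes its speed limit or range.

### The arm

A 6-joint arm with a two-finger parallel gripper is mounted at the origin on a cart in front of the work surface, level with it; the furniture and walls round the work are solid. World frame = base frame: x ahead of the robot, y to its left, z up, the work surface at z = 0. Lengths are in m, angles in rad, forces in N, time in s.
With the tool pointing down it reaches from about 0.425 to 0.95 m from the base axis. Payload 3.5 kg.
Tool frame: the origin (TCP) lies at the very end of the fingers, on their centre line; the grasp point (between the pads) lies 19 mm behind it (ctrl.grip_point_offset is the distance from the TCP to the grasp point, in m); z points along the fingers, y is the line along which they close (so a half turn about z gives the same grasp; the last joint's range is limited). The gripper opens to 85 mm and grips with 20 to 120 N. Pads are 22 mm wide; open, the fingers measure 114 mm over their backs; the gripper's body (76 mm by 85 mm) begins 54 mm behind the grasp point. The pads swing forward as they close: fully open they stand 13 mm farther back than shut.
Start: joints at [-1.41, 0.286, 1.577, -0, 1.279, -0.15], TCP at [0.206, -0.643, 0.231] pointing down, gripper open.
Joint ranges: [-2.77, 2.77], [-0.9, 2.22], [0.21, 2.48], [-1.53, 4.67], [0.24, 2.81], [-2.84, 2.84]. Speed limits (rad/s): [2.79, 2.79, 3.14, 3.14, 3.14, 3.14].

### API

Orientations are given as a unit quaternion [x, y, z, w].
In Python, from plant import telemetry, vision, ctrl gives the robot as it stands.
- The arm moves only by the tool arm_command, never from a script. Its argument "series" is one flat list of numbers, 7 for each row, row after row: the shift along the tool's x, y, z in cm, then the turn, a rotation vector about the tool's x, y, z in degrees, then the closure, from 0 (fully open) to 1 (shut). A call has 1 to 10 rows; each row is the pose to reach, as a shift and turn from the pose commanded when the call began, along the tool's axes at that moment; what a row does not reach only later rows make up. A row lasts 1/12 s, in which the tool goes at most 41.7 mm and 7.16 degrees, less where a joint would pass 70% of its speed; a pose out of reach is approached as far as the arm can. A call with a gripper value outside its range is refused whole. The fingers move at their own pace and stop on an object; "force" is the grip in N (left out, the last holds). Time passes only in rows, so rows that repeat a pose let the fingers close. It gives the time, the measured TCP pose, the force, the opening and the grip force at its end, in the units of the state.
- telemetry.get_state(): the state, without advancing time (a new reading comes with each control period).
- vision.read_camera(name): name is "scene" or "top" or "wrist"; returns a dict with "color" (420x560x3 uint8, blue, green, red), "K" (3x3 intrinsics, pixels), "rvec" (rotation vector, rad) and "tvec" (3), from world to camera coordinates, as OpenCV has them; the wrist camera has in their place "T_tool_cam" (4x4, takes a point from camera to tool coordinates, whose origin is the TCP and whose axes are the flange's). Camera axes: x right, y down, z forward; pixel columns grow to the right and rows downward; lengths in m; the calibration is good to about 2 mm. A picture is of the moment at which its call begins: read the wrist's pose just before it. There is no depth.
- ctrl.sign_off(): hands the job in; it is judged then, once.
The state is a dict: "time": time; "qpos": joint angles; "dq": joint speeds; "joint_efforts": joint torques, N m; "eef_pos": TCP position; "tcp_rot": TCP orientation; "contact_force": force on the tool from outside, world axes, zero at the start; "wrist_torque": the same for the moment, N m; "opening": opening from 0.0 (shut) to 1.0 (fully open); "finger_force": force on a finger pad.
Only numpy, scipy, OpenCV 4.12 (cv2) and the standard library are available. Lean on these libraries where they do the work, as an engineer would, in place of code of your own. Each camera call takes 0.05 s, during which the arm holds its last target. There are 200 camera calls.

## Working session

There is one attempt and no reset: what is moved stays moved. The work goes in short steps, Python scripts to look and compute and a tool call to move; the robot and the scene stay as the last step left them, time stands still between calls to the robot, and variables do not carry over. Pictures are saved under pics/ and viewed, at most 10 in all, crops included, and the job is handed in when it is done.

Besides the shell and the picture viewer there is one more tool, called after "Request:" as name(argument=value, ...) on one line, values as JSON. arm_command: Moves the arm, as the interface text tells. Its arguments: {"type":"object","properties":{"series":{"type":"array","items":{"type":"number"}},"force":{"type":"number"}},"required":["series"]}

```bash
mkdir -p pics; cat > h.py <<'E'
import numpy as np, cv2
from scipy.spatial.transform import Rotation as R
from plant import telemetry, vision, ctrl
def save(name,f):
    s=telemetry.get_state(); c=vision.read_camera(name); cv2.imwrite(f'pics/{f}.png',c['color'])
    np.savez(f'pics/{f}.npz',pos=s['eef_pos'],rot=s['tcp_rot'],**{k:np.array(v) for k,v in c.items() if k!='color'})
def load(f):
    d=np.load(f'pics/{f}.npz')
    if 'rvec' in d:
        Rm=cv2.Rodrigues(d['rvec'])[0]; return d['K'],Rm.T,-Rm.T@d['tvec'].ravel()
    T=d['T_tool_cam']; Rt=R.from_quat(d['rot']).as_matrix()
    return d['K'],Rt@T[:3,:3],Rt@T[:3,3]+d['pos']
def at(f,u,v,z):
    K,Rc,o=load(f); r=Rc@np.linalg.solve(K,[u,v,1.]); return o+r*(z-o[2])/r[2]
def px(f,p):
    K,Rc,o=load(f); q=K@(Rc.T@(np.array(p)-o)); return q[:2]/q[2]
E
python3 - <<'E'
from h import *
save('top','top'); save('scene','scene')
a=cv2.imread('pics/top.png'); b=cv2.imread('pics/scene.png')
print(load('top')[2],load('scene')[2],a.shape)
print(telemetry.get_state())
E
```

```text
[ 0.33112312 -0.22532902  1.19088061] [-0.0499621   0.68613302  0.88510929] (420, 560, 3)
{'time': 0.1, 'qpos': array([-1.41000869e+00,  2.87139487e-01,  1.57805197e+00, -6.85510560e-06,
        1.27859138e+00, -1.49997394e-01]), 'dq': array([-0.00239688, -0.00105554, -0.00439306,  0.0005549 , -0.00056212,
       -0.0003828 ]), 'joint_efforts': array([ 1.05369309e-03, -4.07293475e+01, -2.93699777e+01, -1.31518582e-04,
        3.35776727e-03,  9.78755594e-06]), 'eef_pos': array([ 0.20635012, -0.64205427,  0.23003231]), 'tcp_rot': array([ 9.87950113e-01,  1.54768782e-01, -9.18925294e-06, -1.09505775e-03]), 'contact_force': array([ 0.08797742, -0.10291178,  0.2694647 ]), 'wrist_torque': array([ 0.00461766,  0.01293662, -0.02877418]), 'finger_force': 0.0, 'opening': 0.9980198217569514}
```

View pics/top.png

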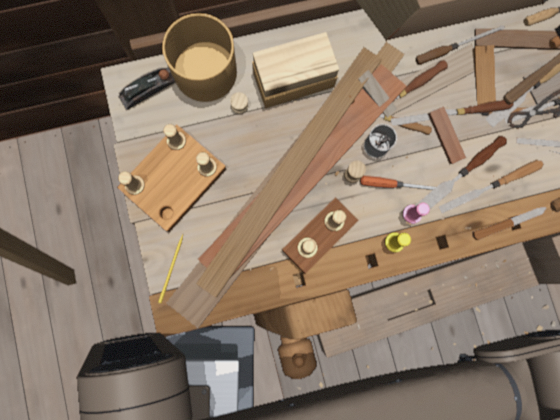

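View pics/scene.png

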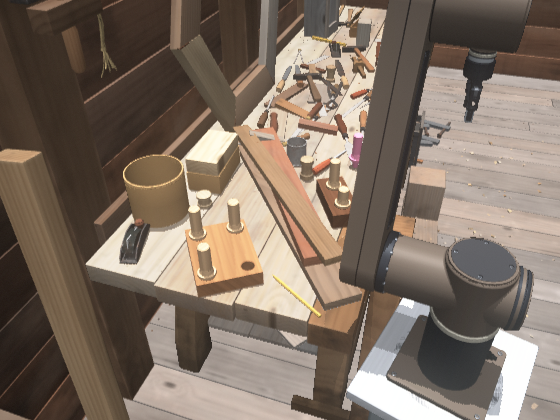

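The top view shows the stool at (172,178) with the empty socket near (167,213), and the block at (320,236) with legs at (336,219) and (308,247). In the scene view the longer leg is the farther one, at (335,172). I'll enlarge the top view to measure.

```bash
python3 - <<'E'
from h import *
a=cv2.imread('pics/top.png')
A=cv2.resize(a[115:235,110:230],None,fx=5,fy=5,interpolation=cv2.INTER_CUBIC)[:, :400*5]
B=cv2.resize(a[190:280,275:365],None,fx=5,fy=5,interpolation=cv2.INTER_CUBIC)
cv2.imwrite('pics/cA.png',A)
b=cv2.imread('pics/scene.png')
C=cv2.resize(b[145:235,300:360],None,fx=5,fy=5,interpolation=cv2.INTER_CUBIC)
cv2.imwrite('pics/cB.png',np.hstack([B,C]))
E
```

```text
(no output)
```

View pics/cA.png

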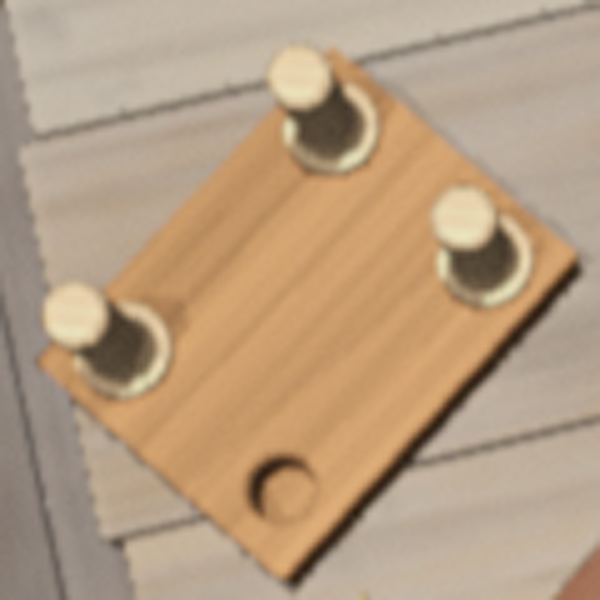

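View pics/cB.png

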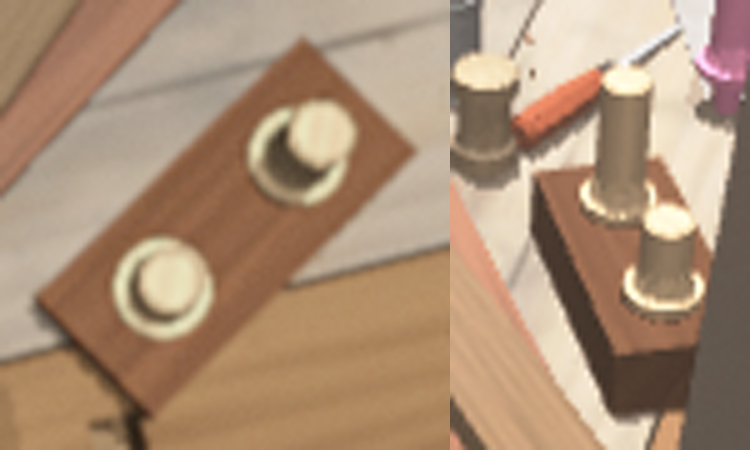

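```bash
python3 - <<'E'
from h import *
np.set_printoptions(precision=4,suppress=True)
A=lambda u,v,z: at('top',110+u/5-.4,115+v/5-.4,z)
B=lambda u,v,z: at('top',275+u/5-.4,190+v/5-.4,z)
print('socket',A(282,489,.04))
c=[A(*p,.04) for p in [(40,362),(335,50),(578,262),(290,580)]]
for p in c: print('corner',p)
for p in [(302,77),(465,217),(77,315)]: print('foot',A(*p,.13))
f=[A(*p,.13) for p in [(302,77),(465,217),(77,315)]]
print('4th', f[1]+f[2]-f[0])
print('long',B(324,135,.135),B(298,156,.054)); print('short',B(173,283,.1),B(163,287,.054))
for q in [(415,150),(305,38),(38,302),(152,415)]: print('bc',B(*q,.045))
print(px('top',[0,0,0]),px('top',[.5,0,0]))
s=telemetry.get_state(); print(R.from_quat(s['tcp_rot']).as_matrix())
E
```

```text
socket [0.4957 0.0163 0.04  ]
corner [0.5558 0.1342 0.04  ]
corner [0.7136 0.0003 0.04  ]
corner [ 0.6087 -0.1214  0.04  ]
corner [0.4523 0.0105 0.04  ]
foot [ 0.6708 -0.0031  0.13  ]
foot [ 0.6069 -0.0785  0.13  ]
foot [0.5596 0.0911 0.13  ]
4th [0.4958 0.0157 0.13  ]
long [ 0.4774 -0.3838  0.135 ] [ 0.4784 -0.3835  0.054 ]
short [ 0.4142 -0.3201  0.1   ] [ 0.4158 -0.3193  0.054 ]
bc [ 0.4831 -0.4409  0.045 ]
bc [ 0.5369 -0.3887  0.045 ]
bc [ 0.4088 -0.261   0.045 ]
bc [ 0.3565 -0.3149  0.045 ]
[166.8401 428.2725] [176.0411 213.1049]
[[ 0.9521  0.3058 -0.0004]
 [ 0.3058 -0.9521  0.0022]
 [ 0.0003 -0.0022 -1.    ]]
```

The measurements agree: the socket is at (0.4955, 0.016) and the long leg at (0.478, -0.384). The starting yaw clears the neighbouring legs at both places. I'll move to above the leg now.

Request:
arm_command(series=[3.8,-1.8,0,0,0,0,0,7.6,-3.7,0,0,0,0,0,11.4,-5.5,0,0,0,0,0,15.2,-7.3,0,0,0,0,0,19,-9.1,0,0,0,0,0,22.8,-11,0,0,0,0,0,26.6,-12.8,0,0,0,0,0,30.4,-14.6,1,0,0,0,0,33.8,-16.3,1,0,0,0,0,33.8,-16.3,1,0,0,0,0], force=50)

```text
time: 0.93
eef_pos: [0.482, -0.3783, 0.2199]
tcp_rot: [0.987, 0.158, 0.0, -0.002]
contact_force: [-0.2, 0.1, -0.7]
opening: 1.0
finger_force: 0.0
```

Request:
arm_command(series=[0,0,0,0,0,0,0,0,0,0,0,0,0,0,0,0,0,0,0,0,0])

```text
time: 1.18
eef_pos: [0.4776, -0.385, 0.2212]
tcp_rot: [0.988, 0.154, -0.0, 0.0]
contact_force: [0.7, 0.1, 0.0]
opening: 1.001
finger_force: 0.0
```

```bash
python3 - <<'E'
from h import *
save('wrist','w1'); print(telemetry.get_state()['eef_pos'],telemetry.get_state()['time'])
print(px('w1',[.478,-.3836,.135]),px('w1',[.478,-.3836,.054]),px('w1',[.415,-.3195,.1]))
E
```

```text
[ 0.47745538 -0.38525365  0.22132513] 1.2333
[283.6340589  217.62858908] [283.54213248 185.06055613] [180.69624339 250.79292602]
```

View pics/w1.png

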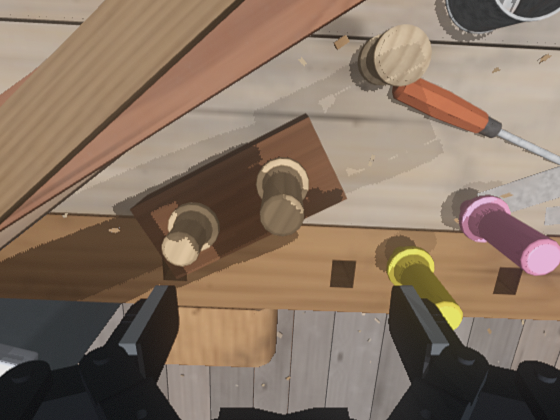

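The wrist view shows the long leg's foot at (282,214), against a predicted (284,218). That is an offset of about 2 mm, mostly along tool x. I'll descend and grip.

Request:
arm_command(series=[0.2,0,3,0,0,0,0,0.2,0,6,0,0,0,0,0.2,0,9,0,0,0,0,0.2,0,11.5,0,0,0,0,0.2,0,13,0,0,0,0,0.2,0,13,0,0,0,0,0.2,0,13,0,0,0,0])

```text
time: 1.82
eef_pos: [0.4791, -0.3842, 0.0906]
tcp_rot: [0.988, 0.154, -0.001, -0.001]
contact_force: [-0.6, 1.0, 0.4]
opening: 1.004
finger_force: 0.0
```

Request:
arm_command(series=[0,0,0,0,0,0,1,0,0,0,0,0,0,1,0,0,0,0,0,0,1,0,0,0,0,0,0,1,0,0,0,0,0,0,1,0,0,0,0,0,0,1,0,0,0,0,0,0,1,0,0,0,0,0,0,1])

```text
time: 2.48
eef_pos: [0.4808, -0.3839, 0.0926]
tcp_rot: [0.988, 0.155, 0.0, 0.001]
contact_force: [-0.6, 1.0, 5.9]
opening: 0.337
finger_force: 49.2
```

Gripped. Now I'll lift.

Request:
arm_command(series=[0,0,-1.5,0,0,0,1,0,0,-3.5,0,0,0,1,0,0,-5.5,0,0,0,1,0,0,-7.5,0,0,0,1,0,0,-9,0,0,0,1,0,0,-9,0,0,0,1,0,0,-9,0,0,0,1])

```text
time: 3.07
eef_pos: [0.4804, -0.3835, 0.1813]
tcp_rot: [0.988, 0.155, 0.0, 0.0]
contact_force: [1.1, 0.9, -1.0]
opening: 0.34
finger_force: 49.4
```

Request:
arm_command(series=[1,-2.8,0,0,0,0,1,2.2,-6.3,0,0,0,0,1,3.6,-10.1,0,0,0,0,1,5,-13.9,0,0,0,0,1,6.3,-17.6,0,0,0,0,1,7.7,-21.4,0,0,0,0,1,9,-25.2,0,0,0,0,1,10.4,-29,0,0,0,0,1,11.8,-32.8,0,0,0,0,1,12.8,-35.6,0,0,0,0,1])

```text
time: 3.9
eef_pos: [0.4915, -0.0022, 0.1789]
tcp_rot: [0.988, 0.155, -0.002, -0.001]
contact_force: [0.2, -0.1, -1.7]
opening: 0.337
finger_force: 49.5
```

Request:
arm_command(series=[0.7,-2,0,0,0,0,1,0.7,-2,0,0,0,0,1,0.7,-2,0,0,0,0,1,0.7,-2,0,0,0,0,1,0.7,-2,0,0,0,0,1])

```text
time: 4.32
eef_pos: [0.4935, 0.0149, 0.1804]
tcp_rot: [0.988, 0.154, -0.001, -0.0]
contact_force: [-0.2, -0.7, -0.7]
opening: 0.34
finger_force: 49.6
```

```bash
python3 - <<'E'
from h import *
save('wrist','w2'); s=telemetry.get_state(); print(s['eef_pos'],s['tcp_rot'],s['time'])
p=s['eef_pos']
print(px('w2',[.4955,.016,.04]),[px('w2',[p[0],p[1],z]) for z in (p[2]+.044,p[2]-.037,p[2]-.046,p[2]-.076)])
E
```

```text
[0.49365857 0.0147722  0.18069195] [ 9.88077668e-01  1.53955307e-01 -5.28519034e-04 -7.57661138e-05] 4.3667
[284.69186571 192.03448601] [array([288.33738117, 358.66741074]), array([286.44716551, 251.06873601]), array([286.32373703, 244.04269068]), array([285.97693592, 224.30137744])]
```

View pics/w2.png

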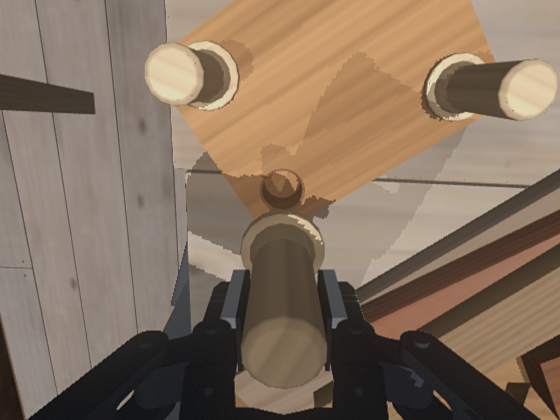

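The wrist view shows the socket mouth at (282,189), the collar at (283,250) and the foot at (285,353). All three are off their predictions by the same few pixels, so the leg is aligned apart from about 2 mm. I'll lower it.

Request:
arm_command(series=[0.2,-0.1,1.5,0,0,0,1,0.2,-0.1,3.5,0,0,0,1,0.2,-0.1,5,0,0,0,1,0.2,-0.1,5.5,0,0,0,1,0.2,-0.1,6,0,0,0,1,0.2,-0.1,6.4,0,0,0,1,0.2,-0.1,6.8,0,0,0,1,0.2,-0.1,7.2,0,0,0,1,0.2,-0.1,7.2,0,0,0,1])

```text
time: 5.12
eef_pos: [0.4953, 0.0173, 0.109]
tcp_rot: [0.988, 0.155, -0.0, -0.0]
contact_force: [-0.5, 0.5, -1.6]
opening: 0.341
finger_force: 49.6
```

Request:
arm_command(series=[0,-0.0,0.3,0,0,0,1,0,0,0.6,0,0,0,1,0,0,0.9,0,0,0,1,0,0,1.2,0,0,0,1,0,0,1.5,0,0,0,1,0,0,1.5,0,0,0,1])

```text
time: 5.62
eef_pos: [0.4949, 0.0175, 0.0935]
tcp_rot: [0.988, 0.155, -0.001, -0.0]
contact_force: [0.4, -0.4, -1.5]
opening: 0.342
finger_force: 49.6
```

Request:
arm_command(series=[0,0.1,0.2,0,0,0,1,0,0.1,0.4,0,0,0,1,0,0.1,0.6,0,0,0,1,0,0.1,0.6,0,0,0,1])

```text
time: 5.95
eef_pos: [0.4955, 0.0164, 0.0879]
tcp_rot: [0.988, 0.155, -0.0, -0.0]
contact_force: [0.1, 0.5, -0.6]
opening: 0.341
finger_force: 49.6
```

Request:
arm_command(series=[0,0,0.1,0,0,0,1,0,0,0.2,0,0,0,1,0,0,0.2,0,0,0,1])

```text
time: 6.2
eef_pos: [0.496, 0.0165, 0.0875]
tcp_rot: [0.988, 0.155, -0.0, -0.0]
contact_force: [-2.7, 0.8, 5.5]
opening: 0.338
finger_force: 50.2
```

Upward contact force appears at the expected height, so the shoulder is seated. I'll open the gripper and retreat upward.

Request:
arm_command(series=[0,0,0,0,0,0,0.5,0,0,0,0,0,0,0.3,0,0,0,0,0,0,0,0,0,0,0,0,0,0,0,0,0,0,0,0,0,0,0,0,0,0,0,0,0,0,0,0,0,0,0])

```text
time: 6.78
eef_pos: [0.4958, 0.0164, 0.0863]
tcp_rot: [0.988, 0.155, -0.0, -0.0]
contact_force: [-0.6, 0.6, 0.0]
opening: 0.998
finger_force: 0.0
```

Request:
arm_command(series=[0,0,-1,0,0,0,0,0,0,-3,0,0,0,0,0,0,-6,0,0,0,0,0,0,-9,0,0,0,0,0,0,-11,0,0,0,0,0,0,-11,0,0,0,0,0,0,-11,0,0,0,0])

```text
time: 7.37
eef_pos: [0.4968, 0.0163, 0.1985]
tcp_rot: [0.988, 0.155, 0.002, 0.001]
contact_force: [-0.4, 0.2, -0.4]
opening: 0.995
finger_force: 0.0
```

```bash
python3 - <<'E'
from h import *
save('wrist','w3');save('scene','s3');save('top','t3')
a=cv2.imread('pics/w3.png');b=cv2.imread('pics/s3.png')[180:300,170:290]
cv2.imwrite('pics/fin.png',np.hstack([cv2.resize(a,(440,330)),cv2.resize(b,(330,330),interpolation=2)]))
print([px('w3',[.4955,.016,z]) for z in(.05,.13)],[px('s3',[.4955,.016,z]) for z in (.04,.13)])
E
```

```text
[array([284.58625441, 194.31596997]), array([285.27803812, 231.26806624])] [array([247.19100144, 264.89213249]), array([245.32457939, 237.0894856 ])]
```

View pics/fin.png

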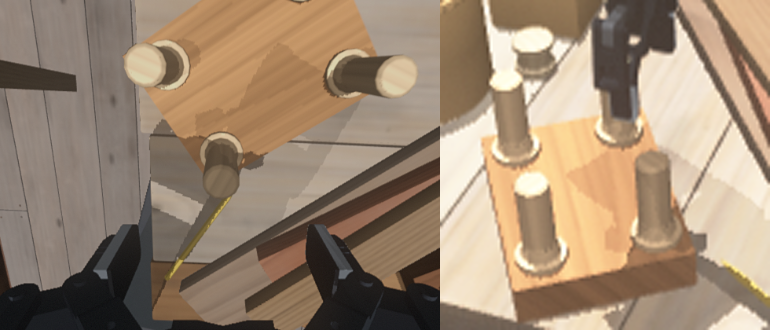

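The leg stands upright in the socket with its collar seated on the board, matching the three fitted legs (scene crop at (655,200)). The gripper is clear.

```bash
python3 -c "
from plant import ctrl; print(ctrl.sign_off())"
```

```text
the job is handed in; nothing more can be done
None
```

The long leg is in the empty socket, upright and seated on its shoulder, the gripper has let go and is clear, and I handed the job in at about 7.5 s; no verdict came back.

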